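Load the clamping jig and hold its lever at three clicks

ROBOT

A 6-joint arm with a two-finger parallel gripper is mounted at the origin on the work surface. World frame = base frame: x ahead of the robot, y to its left, z up, the work surface at z = 0. Lengths are in m, angles in degrees, forces in N, time in s.
With the tool pointing down it reaches from about 0.3 to 0.75 m from the base axis. Payload 8.5 kg.
Tool frame: the origin (TCP) lies on the centre line of the jaws, within the pads' length; the fingertips stand env.tips_ahead ahead of it and the grasp point (between the pads) lies 8 mm behind it (env.tips_ahead is the distance from the TCP to the fingertips, in m); z points along the fingers, y is the direction in which the jaws open and shut (so a half turn about z gives the same grasp; the last joint's range is limited). The gripper opens to 85 mm and grips with 20 to 120 N. Pads are 22 mm wide; open, the fingers measure 114 mm over their backs; the gripper's body (76 mm by 85 mm) begins 54 mm behind the grasp point. The pads swing forward as they close: fully open they stand 13 mm farther back than shut.
Start: joints at [63.123, 21.807, 74.336, -0, 83.858, -12.336], TCP at [0.138, 0.532, 0.242] pointing down, gripper open.
Joint ranges: [-178.18, 178.18], [-50.72, 133.34], [12.68, 142.11], [-81.47, 261.47], [9.98, 163.14], [-165.26, 165.26]. Speed limits (degrees/s): [136.94, 136.94, 180, 180, 180, 180].

INTERFACE

Orientations are given as a 3x3 rotation matrix whose columns are the frame's x, y, z axes.
In Python, from rig import env gives the robot as it stands.
- The arm moves only by the tool servo_tool, never from a script. Its argument "commands" is a list of rows, each an object with "linear": the shift along the tool's x, y, z in mm, a list of three; "angular": the turn, a rotation vector about the tool's x, y, z in degrees, a list of three; "gripper": the opening, from -1 (shut) to 1 (fully open). In form: [{"linear": [x, y, z], "angular": [rx, ry, rz], "gripper": gripper}, ...]. A call has 1 to 20 rows; each row is the pose to reach, as a shift and turn from the pose commanded when the call began, along the tool's axes at that moment; what a row does not reach only later rows make up. A row lasts 1/10 s, in which the tool goes at most 50 mm and 8.59 degrees, less where a joint would pass 70% of its speed; a pose out of reach is approached as far as the arm can. A call with a gripper value outside its range is refused whole. The fingers move at their own pace and stop on an object; "force" is the grip in N (left out, the last holds). Time passes only in rows, so rows that repeat a pose let the fingers close. It gives the time, the measured TCP pose, the force and the opening at its end, in the units of the state.
- env.observe(): the state, without advancing time (a new reading comes with each control period).
- env.get_image(name): name is "side" or "top" or "wrist"; returns a dict with "frame" (480x640x3 uint8, blue, green, red), "fx", "fy", "cx", "cy" (pixels), "cam_to_world" (4x4, takes a point from camera to world coordinates); the wrist camera has in their place "T_tool_cam" (4x4, takes a point from camera to tool coordinates, whose origin is the TCP and whose axes are the flange's). Camera axes: x right, y up, looking along -z (the intrinsics and any distortion apply to the point x, -y, -z); pixel columns grow to the right and rows downward; lengths in m; the calibration is good to about 2 mm. A picture is of the moment at which its call begins: read the wrist's pose just before it. There is no depth.
- env.close_job(): hands the job in, once; it reports no verdict.
Trained networks look in a picture, given as the dict that the camera call returned (one of the last four; its "shot" number tells which), for a name from the list of things; names that differ only in an ending like _2 or _b are one class to them, and where a whole thing is asked for, a point or a joint stands for the part that bears it (a point fixed in the world has none). Each returns a list of dicts, best first, with "confidence" (0 to 1); they miss things now and then, are a little off and sometimes report something else, mostly with a low value. They report only what shows in the picture. A call takes as long as a camera call. They do not tell look-alikes from the thing itself.
- env.trace(picture, query): "pixels" (480x640 bool, what is visible of it) and "extent" ([left, top, right, bottom] in pixels, round what is visible of it).
The state is a dict: "time_s": time; "q": joint angles; "qvel": joint speeds; "joint_efforts": joint torques, N m; "position": TCP position; "tool_rot": TCP orientation; "ft_force": force on the tool from outside, world axes, zero at the start; "wrist_torque": the same for the moment, N m; "grip_width": finger opening in m.
Only numpy, scipy, OpenCV 4.12 (cv2) and the standard library are available. Lean on these libraries where they do the work, as an engineer would, in place of code of your own. Each camera call takes 0.05 s, during which the arm holds its last target.

TASK

Stand the two turned wooden furniture feet upright in the two cells of the plywood clamping jig, one per cell, while its lever is still at rest. Then swing the jig's lever by its upright black handle exactly three clicks from rest, counting the clicks by feel, so that the sprung pads grip the feet; never go over a fourth click, which would bruise the wood. The lever springs back if let go, so finish while still holding the handle there with the gripper, and leave the tin, the bottle and the steel collar alone.

Things in the scene. Friction and masses are not known exactly. Their poses are not given: they have to be found in the camera images.
- foot_a_mid (a point): First furniture foot: turned brown wood, a round post 40 mm in diameter, 90 mm tall, about 0.08 kg, standing upright on the table. This point is at its centre, 45 mm above its underside; z along its axis. The two feet are alike and either may go into either cell.
- foot_b_mid (a point): Second furniture foot, the same as the first; point at its centre.
- jig: The fixed clamping jig: plywood base 12 mm thick on the table, two square cells in a row, a lever beside them. Its axes: z up, +x from the sprung pads (robot's side) to the cells' back wall, +y along the row towards the lever. Origin at table height. In its axes the cell centres are at (60, -42.5) and (60, 42.5) mm, and the lever's upright pivot axis at (60, 160) mm.
- cell_a (a point): Centre of the floor of one cell, 12 mm above the table. The cell is a square pocket 52 x 52 mm inside: plywood walls 34 mm high (tops 46 mm above the table) on three sides and, on the side towards the robot, a sprung black pad on an aluminium jaw bar. Axes as the jig's.
- cell_b (a point): Centre of the floor of the other cell, the one nearer to the lever; the same, 85 mm from cell_a along jig y.
- grip (a point): Grasp point of the lever's handle: upright black round grip 24 mm in diameter, 52 to 130 mm above the table, at the end of a flat steel arm. The point is on its axis, 100 mm above the table, 140 mm from the pivot axis. It swings level. At rest the arm points from the pivot to the robot and slightly to the cells; it advances clockwise seen from above, away from the cells.
- clamp_lever (a joint): Lever angle, rad: 0 at rest on its stop, to 1.15. A spring always drives it back to 0 (5 to 10 N at the handle). A click is a ridge passing a sprung pawl: from 0.09 rad before its crest the push rises 3 to 5 N, and over it falls 4 to 8 N, until 0.09 rad past. Crests are 0.22 rad (31 mm at the handle) apart, the first 0.11 to 0.33 rad from rest, varying. Three clicks: between crests 3 and 4.
- pawl_block: Dark steel block with the pawl, beyond the pivot, 81 to 115 mm out and 58 mm tall, set at a different angle about the pivot each time. Origin on the pivot axis at table height, x from the pivot to the block. In mid-valley after three clicks the handle is straight opposite, on its -x side; it comes from the -y side, and crests 3 and 4 lie 0.11 rad before and after.
- pad_a: Black sprung pad of cell_a, 34 mm wide, 20 mm high (16 to 36 mm above the table), carried by the jaw bar; as the lever advances it moves 22 mm per rad towards the back wall, and gives way with 0.5 N per mm once it meets a foot.
- pad_b: Black sprung pad of cell_b, the same.
- wax_tin: Bystander: short tin, 72 mm across, 50 mm tall; origin under its centre.
- glue_bottle: Bystander: white bottle, 60 mm across, 170 mm tall; origin under its centre.
- spacer_collar: Bystander: plain steel spindle collar lying flat on the table, 50 mm across, 18 mm tall; origin under its centre.
There are look-alikes about, which are no part of the job. Leave any purple or turquoise look-alike of the part that bears foot_b_mid alone.

How it is judged:
By the outcome, as a careful person would: the job done as asked, in the order asked, and still so for the second after the job is handed in, while the arm keeps its last pose, push and grip.
It also fails if it takes over 72 s, if anything falls off the work surface, if the arm or the gripper's body presses on something with over 40 N, if the wrist force passes 120 N, or if a joint passes its speed limit or range.

## Working session

There is one attempt and no reset: what is moved stays moved. The work goes in short steps, Python scripts to look and compute and a tool call to move; the robot and the scene stay as the last step left them, time stands still between calls to the robot, and variables do not carry over. Pictures are saved under pics/ and viewed, and the job is handed in when it is done.

Besides the shell and the picture viewer there is one more tool, called after ">>>" as name([rows], argument=value, ...), one row to a line, values as JSON. servo_tool: Moves the arm, as the interface text tells. Its arguments: {"type":"object","properties":{"commands":{"type":"array","items":{"type":"object","properties":{"linear":{"type":"array","items":{"type":"number"}},"angular":{"type":"array","items":{"type":"number"}},"gripper":{"type":"number"}}}},"force":{"type":"number"}},"required":["commands"]}

```bash
ls; mkdir -p pics
python3 - <<'E'
from rig import env
import cv2
s=env.observe();print(s,env.tips_ahead)
for n in("side","top","wrist"):
    p=env.get_image(n);cv2.imwrite(f"pics/{n}0.png",p["frame"])
    print(n,{k:v for k,v in p.items() if k!="frame"})
E
```

```text
pics
{'time_s': 0.0, 'q': array([ 6.31219756e+01,  2.18419322e+01,  7.43860187e+01, -5.61725712e-04,
        8.38554521e+01, -1.23353154e+01]), 'qvel': array([-0.04435066,  0.07034435, -0.07725596,  0.02477285,  0.0236584 ,
       -0.15042182]), 'joint_efforts': array([-1.50932854e-03, -4.48468995e+01, -2.31267840e+01, -3.31651036e-04,
        4.86966746e-03, -9.12215370e-07]), 'position': array([0.13797992, 0.53212919, 0.24169548]), 'tool_rot': array([[-9.67960902e-01,  2.51100120e-01, -6.49397161e-04],
       [ 2.51100779e-01,  9.67960072e-01, -1.30281060e-03],
       [ 3.01454626e-04, -1.42413386e-03, -9.99998940e-01]]), 'ft_force': array([ 0.37814844, -0.00738487,  0.42431881]), 'wrist_torque': array([ 0.03762098, -0.01257494, -0.00313438]), 'grip_width': 0.08515646249097905} 0.011
side {'fx': 503.10649559059124, 'fy': 503.10649559059124, 'cx': 325.2369452597774, 'cy': 239.85086147446174, 'cam_to_world': array([[ 0.80486313,  0.44772659, -0.38953336,  0.17089116],
       [-0.59339412,  0.61696321, -0.51695243, -0.53195451],
       [ 0.0088744 ,  0.64722276,  0.76224927,  0.796290
[... 232 characters left out ...]
9, -0.15131248,  0.3710995 ],
       [-0.99995901,  0.00312697, -0.00849651, -0.06977932],
       [-0.00792545,  0.15134346,  0.98844946,  1.32213701],
       [ 0.        ,  0.        ,  0.        ,  1.        ]]), 'shot': 2}
wrist {'fx': 338.6844300790767, 'fy': 338.6844300790767, 'cx': 322.1305817355521, 'cy': 235.30344346325336, 'T_tool_cam': array([[-2.90137245e-04,  9.52204321e-01,  3.05461694e-01,
         7.78706355e-02],
       [ 9.99999880e-01,  1.55922172e-04,  4.63781375e-04,
        -1.69309402e-04],
       [ 3.93986378e-04,  3.05461792e-01, -9.52204252e-01,
        -1.31360197e-01],
       [ 0.00000000e+00,  0.00000000e+00,  0.00000000e+00,
         1.00000000e+00]]), 'shot': 3}
```

View pics/top0.png

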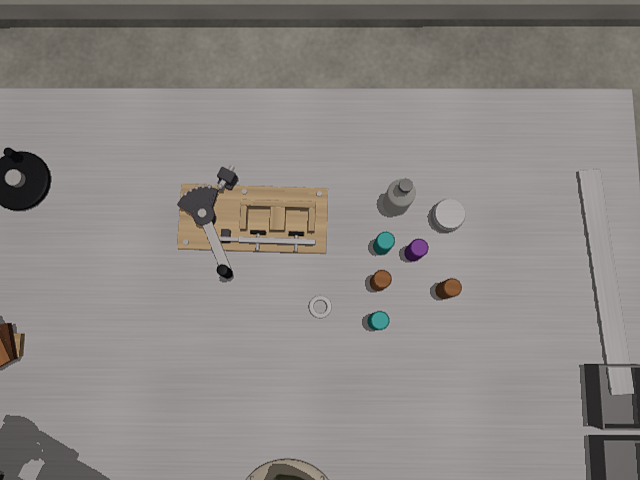

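View pics/side0.png

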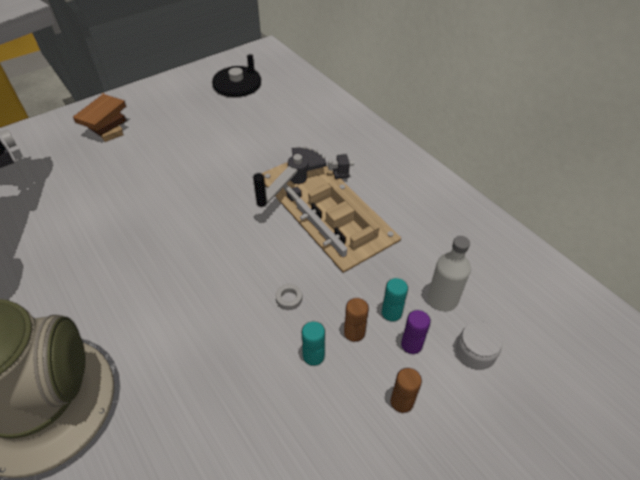

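View pics/wrist0.png

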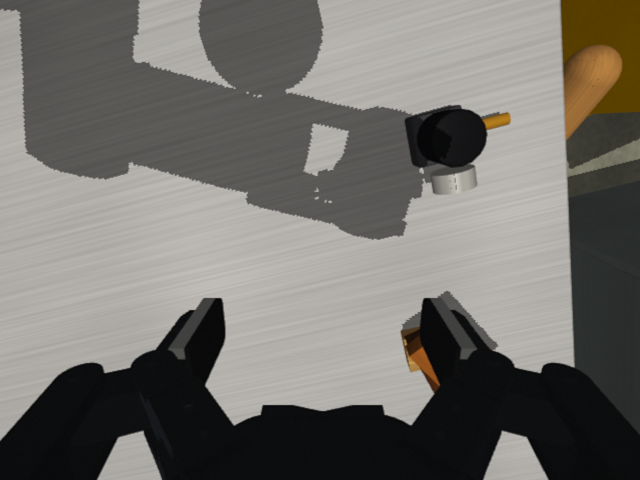

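```bash
cat > h.py <<'E'
from rig import env
import cv2,numpy as np
from scipy.optimize import minimize
def c2w(p,s=None):
    if "cam_to_world" in p: return np.array(p["cam_to_world"])
    T=np.eye(4);T[:3,:3]=s["tool_rot"];T[:3,3]=s["position"];return T@np.array(p["T_tool_cam"])
def proj(p,T,P):
    P=np.atleast_2d(P);c=(P-T[:3,3])@T[:3,:3]
    return np.stack([p["cx"]+p["fx"]*c[:,0]/-c[:,2],p["cy"]+p["fy"]*c[:,1]/c[:,2]],1)
def back(p,T,uv,z):
    uv=np.atleast_2d(uv).astype(float)
    d=np.stack([(uv[:,0]-p["cx"])/p["fx"],-(uv[:,1]-p["cy"])/p["fy"],-np.ones(len(uv))],1)@T[:3,:3].T
    return T[:3,3]+d*((z-T[2,3])/d[:,2])[:,None]
def cyl(x,y,r,z0,z1):
    a=np.linspace(0,2*np.pi,40,endpoint=False)
    return np.array([[x+r*np.cos(t),y+r*np.sin(t),z] for z in(z0,z1) for t in a])
def sil(p,T,x,y,r,z0,z1):
    h=cv2.convexHull(proj(p,T,cyl(x,y,r,z0,z1)).astype(np.float32))
    return h
def fitcyl(views,x,y,r,z0,z1):
    # match centroid of silhouettes; views: (p,T,mask)
    obs=[np.argwhere(m)[:,::-1].mean(0) for _,_,m in views]
    def res(q):
        e=[]
        for (p,T,m),o in zip(views,obs):
            M=cv2.moments(sil(p,T,q[0],q[1],r,z0,z1)); e+=[M["m10"]/M["m00"]-.0-o[0],M["m01"]/M["m00"]-o[1]]
        return np.array(e)
    from scipy.optimize import least_squares
    f=least_squares(res,[x,y]);return f.x,f.fun
E
python3 - <<'E'
from h import *
P={n:env.get_image(n) for n in("top","side")}
for q in["foot_a_mid","grip","jig","pawl_block","wax_tin","glue_bottle","spacer_collar","pad_a"]:
    for n in P:
        p=P[n];T=c2w(p)
        for d in env.trace(p,q):
            m=d["pixels"]
            if d["confidence"]<.2: continue
            c=np.argwhere(m)[:,::-1].mean(0)
            z={"foot_a_mid":.045,"grip":.09,"wax_tin":.025,"glue_bottle":.08,"pawl_block":.029}.get(q,.01)
            print(q,n,round(d["confidence"],2),d["extent"],m.sum(),c.round(1),p["frame"][m].mean(0).round(),back(p,T,c,z)[0].round(4))
E
```

```text
foot_a_mid top 0.58 [435.3, 279.2, 463.4, 297.8] 425 [448.3 288.8] [43. 66. 97.] [ 0.4722 -0.3456  0.045 ]
foot_a_mid top 0.35 [176.7, 184.5, 325.3, 281.8] 10111 [251.7 220.3] [102. 124. 142.] [0.6212 0.0813 0.045 ]
foot_a_mid side 0.68 [388.8, 366.9, 424.1, 416.0] 1056 [405.8 389.1] [41. 63. 91.] [ 0.4748 -0.3436  0.045 ]
foot_a_mid side 0.6 [255.0, 146.1, 401.2, 268.1] 8525 [325.6 208.2] [ 89. 109. 124.] [0.6065 0.0462 0.045 ]
grip top 0.87 [181.2, 181.9, 232.3, 279.4] 1594 [207.  222.2] [89. 87. 91.] [0.6081 0.1708 0.09  ]
grip side 0.98 [256.6, 143.5, 323.4, 208.7] 1501 [287.5 173. ] [76. 77. 80.] [0.5763 0.1394 0.09  ]
jig top 0.76 [176.4, 187.0, 325.5, 280.7] 10043 [251.6 220.6] [102. 124. 142.] [0.6276 0.0857 0.01  ]
jig top 0.75 [434.7, 276.9, 461.7, 300.9] 434 [448.4 288.8] [45. 67. 98.] [ 0.475  -0.3534  0.01  ]
jig top 0.36 [180.6, 186.6, 233.0, 280.8] 1743 [206.9 222.7] [88. 88. 91.] [0.6224 0.1865 0.01  ]
jig side 0.86 [255.9, 144.6, 405.1, 273.1] 8673 [325.4 208. ] [ 89. 109. 124.] [0.6267 0.0741 0.01  ]
pawl_block top 0.8 [215.2, 164.6, 236.6, 190.9] 395 [226.9 178.5] 
[... 612 characters left out ...]
 314.4] 2183 [450.  275.9] [103. 108. 110.] [ 0.6657 -0.2427  0.08  ]
spacer_collar top 0.75 [306.5, 295.8, 331.1, 320.5] 239 [320.5 306.2] [156. 158. 163.] [ 0.4357 -0.0704  0.01  ]
spacer_collar side 0.76 [275.2, 283.2, 300.3, 309.4] 473 [288.9 296.1] [121. 125. 128.] [ 0.4358 -0.07    0.01  ]
pad_a top 0.66 [177.5, 185.7, 232.0, 276.9] 1678 [207.  222.2] [88. 87. 90.] [0.6236 0.1865 0.01  ]
pad_a top 0.65 [288.3, 232.3, 303.0, 251.8] 106 [296.3 237.1] [64. 68. 73.] [ 0.5901 -0.0156  0.01  ]
pad_a side 0.64 [298.2, 201.4, 321.7, 218.5] 132 [313.9 211.1] [64. 71. 78.] [0.6013 0.0811 0.01  ]
pad_a side 0.5 [327.3, 226.8, 348.1, 245.2] 176 [337.3 236.5] [69. 78. 86.] [ 0.5983 -0.006   0.01  ]
```

Run:
```python
import cv2
a=cv2.imread("pics/top0.png")[160:290,165:345];cv2.imwrite("pics/topz.png",cv2.resize(a,None,fx=4.4,fy=4.4,interpolation=cv2.INTER_CUBIC))
```

```text
(no output)
```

View pics/topz.png

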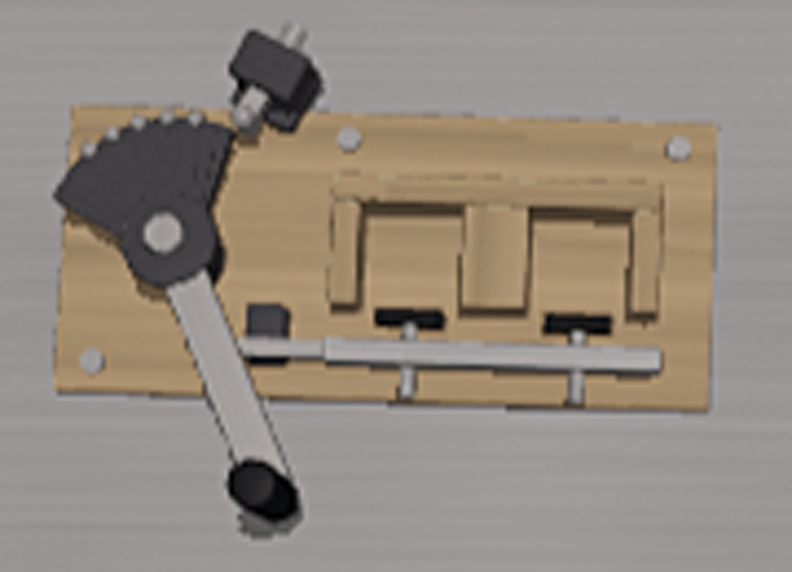

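>>> servo_tool([
  {"linear":[-250,-170,0],"angular":[0,0,-7],"gripper":1},
  {"linear":[-493,-339,0],"angular":[0,0,-14.5],"gripper":1},
  {"linear":[-493,-339,0],"angular":[0,0,-14.5],"gripper":1},
  {"linear":[-493,-339,0],"angular":[0,0,-14.5],"gripper":1},
  {"linear":[-493,-339,0],"angular":[0,0,-14.5],"gripper":1},
  {"linear":[-493,-339,0],"angular":[0,0,-14.5],"gripper":1},
  {"linear":[-493,-339,0],"angular":[0,0,-14.5],"gripper":1},
  {"linear":[-493,-339,0],"angular":[0,0,-14.5],"gripper":1},
  {"linear":[-493,-339,0],"angular":[0,0,-14.5],"gripper":1},
  {"linear":[-493,-339,0],"angular":[0,0,-14.5],"gripper":1},
  {"linear":[-493,-339,0],"angular":[0,0,-14.5],"gripper":1},
  {"linear":[-493,-339,0],"angular":[0,0,-14.5],"gripper":1},
  {"linear":[-493,-339,0],"angular":[0,0,-14.5],"gripper":1},
  {"linear":[-493,-339,0],"angular":[0,0,-14.5],"gripper":1},
  {"linear":[-493,-339,0],"angular":[0,0,-14.5],"gripper":1},
  {"linear":[-493,-339,0],"angular":[0,0,-14.5],"gripper":1},
])

```text
time_s: 2.65
position: [0.5295, 0.0815, 0.2426]
tool_rot: [[-1.0, -0.001, 0.0], [-0.001, 1.0, 0.0], [-0.0, 0.0, -1.0]]
ft_force: [-0.6, -0.5, -0.6]
grip_width: 0.0854
```

Run:
```python
from h import *
import pickle
s=env.observe();p=env.get_image("wrist");cv2.imwrite("pics/w1.png",p["frame"])
t=env.get_image("side")
pickle.dump((s,p),open("w1.pkl","wb"))
print(s["time_s"],s["position"],s["tool_rot"].round(3))
# coarse feet via colour mask, top (from first picture)
tp=env.get_image("top");pickle.dump((tp,t),open("ts.pkl","wb"))
print([ (d["confidence"],d["extent"]) for d in env.trace(p,"pawl_block")])
for n,q in(("top",tp),("side",t)):
    f=q["frame"].astype(int);
    hsv=cv2.cvtColor(q["frame"],cv2.COLOR_BGR2HSV)
    m=((hsv[...,0]<15)&(hsv[...,1]>100)).astype(np.uint8)
    k,l,st,c=cv2.connectedComponentsWithStats(m)
    for i in range(1,k):
        if st[i,4]>60: print(n,st[i],c[i])
```

```text
2.65 [0.52952816 0.08149317 0.24263048] [[-1.    -0.001  0.   ]
 [-0.001  1.     0.   ]
 [-0.     0.    -1.   ]]
[(0.84, [351.5, 334.8, 392.9, 390.2])]
top [370 270  21  21 328] [379.96341463 280.02134146]
top [436 279  25  20 385] [448.0025974  288.40519481]
top [  0 323  17  44 564] [  6.57092199 344.24468085]
side [  74   94   51   42 1265] [101.65375494 114.08300395]
side [345 299  23  42 790] [355.42531646 319.00886076]
side [391 369  30  43 919] [405.41131665 389.5125136 ]
```

View pics/w1.png

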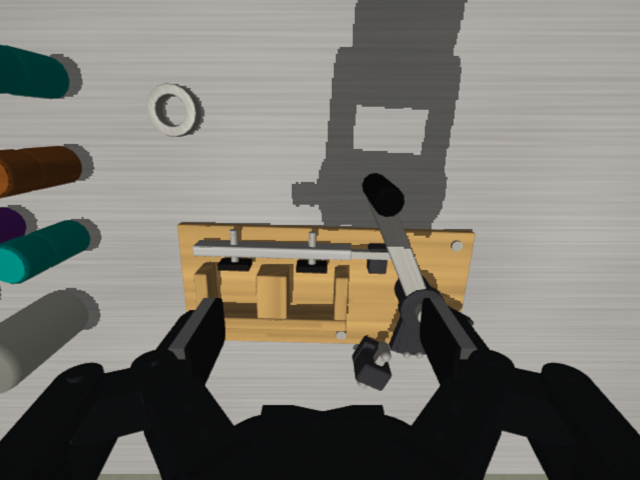

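Run:
```python
import cv2
a=cv2.imread("pics/w1.png")[215:395,170:480];cv2.imwrite("pics/w1z.png",cv2.resize(a,None,fx=2.5,fy=2.5,interpolation=cv2.INTER_CUBIC))
```

```text
(no output)
```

View pics/w1z.png

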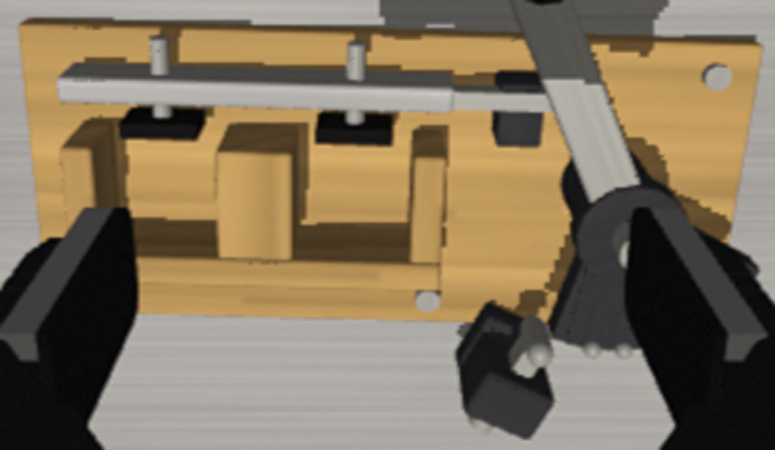

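```bash
cat > jig.py <<'E'
from h import *
import pickle
from scipy.optimize import least_squares
s,p=pickle.load(open("w1.pkl","rb"));tp,sd=pickle.load(open("ts.pkl","rb"))
Tw=c2w(p,s);Tt=c2w(tp);Ts=c2w(sd)
W=[((-16.5,0),(217,256)),((16.5,0),(292,260)),((68.5,0),(411,262)),((-16.5,1),(217,153)),((16.5,1),(297,153)),((68.5,1),(412,157))]
TT=[((-16.5,0),(528,207)),((16.5,0),(465,207)),((68.5,0),(360,205)),((-68.5,0),(632,212)),((-16.5,1),(526,310)),((16.5,1),(461,307)),((68.5,1),(356,308)),((-68.5,1),(630,318))]
def run(use):
    def f(q):
        e=[];c,n=np.cos(q[2]),np.sin(q[2])
        for L,cam,T,fz,o,k in((W,p,Tw,2.5,(170,215),"w"),(TT,tp,Tt,4.4,(165,160),"t")):
            if k not in use: continue
            for (y,fr),z in L:
                x=q[3] if fr else .086; y=y/1e3
                P=[q[0]+c*x-n*y,q[1]+n*x+c*y,.046]
                uv=(np.array(z)+.5)/fz-.5+o
                e+=list((proj(cam,T,P)[0]-uv))
        return np.array(e)
    r=least_squares(f,[.56,.03,0,.034]);return r.x,r.fun
if __name__=="__main__":
    for u in("w","t","wt"):
        x,e=run(u);print(u,x[:2].round(4),np.degrees(x[2]).round(2),x[3].round(4),np.abs(e).max().round(2),e.round(1))
    J=run("wt")[0];c,n=np.cos(J[2]),np.sin(J[2]);R=np.array([[c,-n],[n,c]])
    for nm,v in(("cell_a",(.06,-.0425)),("cell_b",(.06,.0425)),("pivot",(.06,.16))): print(nm,(J[:2]+R@v).round(4))
    pv=J[:2]+R@(.06,.16)
    # feet
    def cm(q,seed):
        hsv=cv2.cvtColor(q["frame"],cv2.COLOR_BGR2HSV);m=((hsv[...,0]<15)&(hsv[...,1]>90)).astype(np.uint8)
        k,l,st,cc=cv2.connectedComponentsWithStats(m);return l==l[seed[1],seed[0]]
    for nm,a,b,g in(("A",(448,288),(405,389),(.47,-.345)),("B",(380,280),(355,319),(.49,-.2))):
        ma,mb=cm(tp,a),cm(sd,b)
        for v in([(tp,Tt,ma),(sd,Ts,mb)],[(tp,Tt,ma)],[(sd,Ts,mb)]):
            print(nm,*[x.round(4) for x in fitcyl(v,*g,.02,0,.09)],ma.sum(),mb.sum())
    # handle, look-alikes (dark/black trace)
    for q,T,n in((tp,Tt,"top"),(p,Tw,"wr"),(sd,Ts,"side")):
        f=q["frame"].max(2);
    # grip: top picks
E
python3 jig.py
```

```text
w [0.5665 0.0287] -1.94 0.0353 1.6 [ 0.4  0.2  0.4 -0.4 -0.2  0.2 -0.7 -0.6 -1.5  0.4  1.6  0.3]
t [0.5655 0.0271] -1.46 0.0336 0.78 [ 0.4  0.4 -0.3 -0.   0.  -0.2  0.3 -0.1 -0.1  0.4 -0.3  0.6 -0.2 -0.3
  0.  -0.8]
wt [0.5662 0.0285] -1.97 0.0349 1.73 [ 0.2  0.   0.1 -0.7 -0.4 -0.  -1.  -1.2 -1.7 -0.2  1.4 -0.3  0.1  0.1
 -0.5 -0.4 -0.2 -0.8  0.1 -0.1 -0.5 -0.5 -0.8 -0.3 -0.6 -1.4 -0.4 -1.4]
cell_a [ 0.6247 -0.0161]
cell_b [0.6276 0.0689]
pivot [0.6317 0.1863]
A [ 0.4727 -0.3441] [ 0.2919  0.0742 -0.0655 -0.2213] 389 934
A [ 0.4728 -0.3435] [-0.  0.] 389 934
A [ 0.4725 -0.3444] [-0. -0.] 389 934
B [ 0.4897 -0.1985] [ 0.253   0.1318 -0.0185 -0.2384] 330 806
B [ 0.49  -0.198] [-0. -0.] 330 806
B [ 0.4895 -0.1989] [0. 0.] 330 806
```

>>> servo_tool([
  {"linear":[40,-280,0],"gripper":1},
  {"linear":[40,-280,0],"gripper":1},
  {"linear":[40,-280,0],"gripper":1},
  {"linear":[40,-280,0],"gripper":1},
  {"linear":[40,-280,0],"gripper":1},
  {"linear":[40,-280,0],"gripper":1},
  {"linear":[40,-280,0],"gripper":1},
  {"linear":[40,-280,40],"gripper":1},
  {"linear":[40,-280,80],"gripper":1},
  {"linear":[40,-280,110],"gripper":1},
  {"linear":[40,-280,140],"gripper":1},
  {"linear":[40,-280,165],"gripper":1},
  {"linear":[40,-280,180],"gripper":1},
  {"linear":[40,-280,180],"gripper":1},
  {"linear":[40,-280,180],"gripper":1},
])

```text
validation failed for argument at $.co...
```

Run:
```python
from h import *
for n in("wrist","side"):
    p=env.get_image(n);cv2.imwrite(f"pics/{n}2.png",p["frame"])
```

```text
(no output)
```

View pics/wrist2.png

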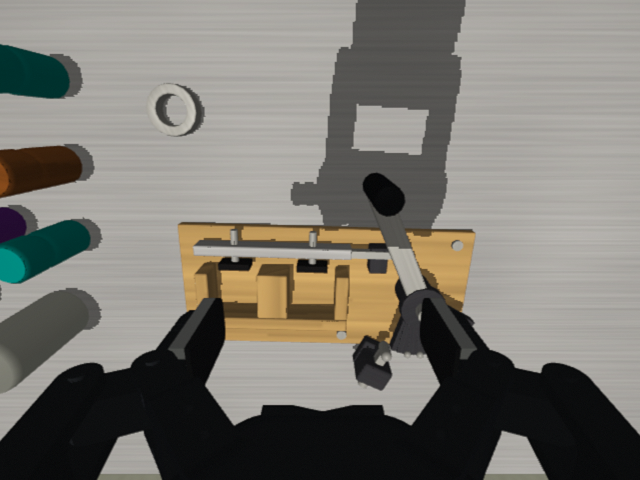

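View pics/side2.png

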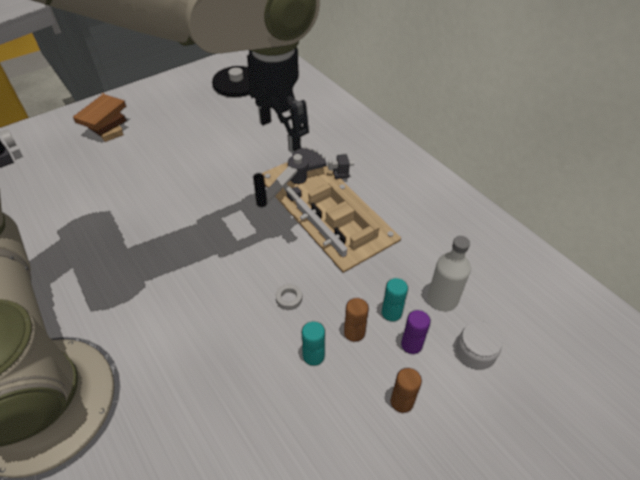

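The pictures show nothing moved: the call was refused, so I'll include "angular".

>>> servo_tool([
  {"linear":[40,-280,0],"angular":[0,0,0],"gripper":1},
  {"linear":[40,-280,0],"angular":[0,0,0],"gripper":1},
  {"linear":[40,-280,0],"angular":[0,0,0],"gripper":1},
  {"linear":[40,-280,0],"angular":[0,0,0],"gripper":1},
  {"linear":[40,-280,0],"angular":[0,0,0],"gripper":1},
  {"linear":[40,-280,0],"angular":[0,0,0],"gripper":1},
  {"linear":[40,-280,0],"angular":[0,0,0],"gripper":1},
  {"linear":[40,-280,40],"angular":[0,0,0],"gripper":1},
  {"linear":[40,-280,80],"angular":[0,0,0],"gripper":1},
  {"linear":[40,-280,110],"angular":[0,0,0],"gripper":1},
  {"linear":[40,-280,140],"angular":[0,0,0],"gripper":1},
  {"linear":[40,-280,165],"angular":[0,0,0],"gripper":1},
  {"linear":[40,-280,180],"angular":[0,0,0],"gripper":1},
  {"linear":[40,-280,180],"angular":[0,0,0],"gripper":1},
  {"linear":[40,-280,180],"angular":[0,0,0],"gripper":1},
])

```text
time_s: 4.45
position: [0.4903, -0.1992, 0.0629]
tool_rot: [[-1.0, 0.0, 0.0], [0.0, 1.0, -0.0], [-0.0, -0.0, -1.0]]
ft_force: [0.0, -0.1, -0.1]
grip_width: 0.0855
```

Run:
```python
from h import *
for n in("wrist","side"):
    p=env.get_image(n);cv2.imwrite(f"pics/{n}3.png",p["frame"])
```

```text
(no output)
```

View pics/wrist3.png

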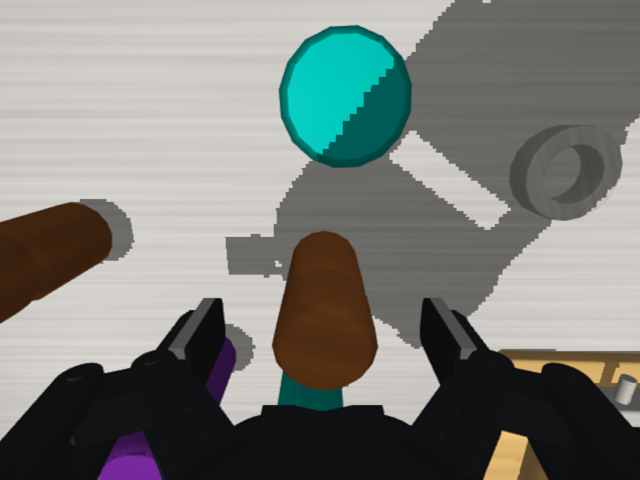

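View pics/side3.png

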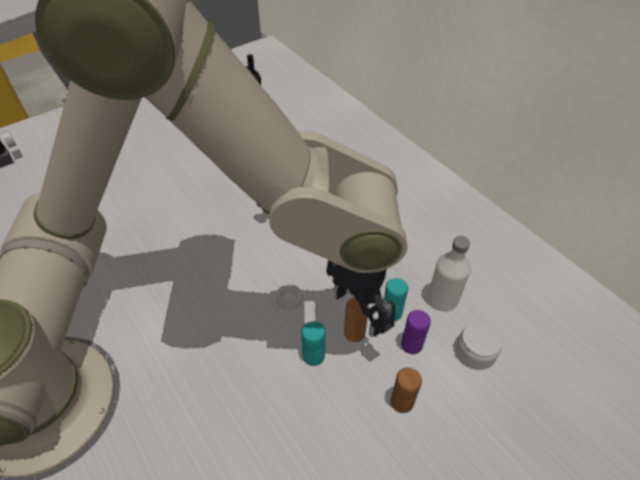

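>>> servo_tool([
  {"linear":[0,0,0],"angular":[0,0,0],"gripper":-1},
  {"linear":[0,0,0],"angular":[0,0,0],"gripper":-1},
  {"linear":[0,0,0],"angular":[0,0,0],"gripper":-1},
  {"linear":[0,0,0],"angular":[0,0,0],"gripper":-1},
  {"linear":[0,0,0],"angular":[0,0,0],"gripper":-1},
  {"linear":[0,0,0],"angular":[0,0,0],"gripper":-1},
  {"linear":[0,0,0],"angular":[0,0,0],"gripper":-1},
  {"linear":[0,0,-10],"angular":[0,0,0],"gripper":-1},
  {"linear":[0,0,-40],"angular":[0,0,0],"gripper":-1},
  {"linear":[0,0,-80],"angular":[0,0,0],"gripper":-1},
  {"linear":[0,0,-115],"angular":[0,0,0],"gripper":-1},
  {"linear":[0,0,-130],"angular":[0,0,0],"gripper":-1},
  {"linear":[0,0,-130],"angular":[0,0,0],"gripper":-1},
], force=40)

```text
time_s: 5.85
position: [0.4906, -0.1999, 0.1947]
tool_rot: [[-1.0, 0.001, 0.004], [0.001, 1.0, -0.003], [-0.004, -0.003, -1.0]]
ft_force: [0.5, -1.1, -1.9]
grip_width: 0.0392
```

>>> servo_tool([
  {"linear":[-25,50,0],"angular":[0,0,0],"gripper":-1},
  {"linear":[-45,90,0],"angular":[0,0,0],"gripper":-1},
  {"linear":[-65,130,0],"angular":[0,0,0],"gripper":-1},
  {"linear":[-85,170,0],"angular":[0,0,0],"gripper":-1},
  {"linear":[-105,210,0],"angular":[0,0,0],"gripper":-1},
  {"linear":[-125,245,0],"angular":[0,0,0],"gripper":-1},
  {"linear":[-138,268,0],"angular":[0,0,0],"gripper":-1},
  {"linear":[-138,268,0],"angular":[0,0,0],"gripper":-1},
  {"linear":[-138,268,30],"angular":[0,0,0],"gripper":-1},
  {"linear":[-138,268,60],"angular":[0,0,0],"gripper":-1},
  {"linear":[-138,268,70],"angular":[0,0,0],"gripper":-1},
  {"linear":[-138,268,72],"angular":[0,0,0],"gripper":-1},
  {"linear":[-138,268,72],"angular":[0,0,0],"gripper":-1},
])

```text
time_s: 7.15
position: [0.6284, 0.0679, 0.121]
tool_rot: [[-1.0, 0.001, 0.001], [0.001, 1.0, -0.0], [-0.001, -0.0, -1.0]]
ft_force: [0.0, -0.5, 0.3]
grip_width: 0.0391
```

Run:
```python
from h import *
s=env.observe();print(s["position"])
for n in("wrist","side","top"):
    p=env.get_image(n);
    f=p["frame"]
    if n=="side": f=cv2.resize(f[100:300,200:450],None,fx=3,fy=3)
    if n=="top": f=cv2.resize(f[150:300,165:355],None,fx=4,fy=4)
    cv2.imwrite(f"pics/{n}4.png",f)
```

```text
[0.62844172 0.0679459  0.12099058]
```

View pics/wrist4.png

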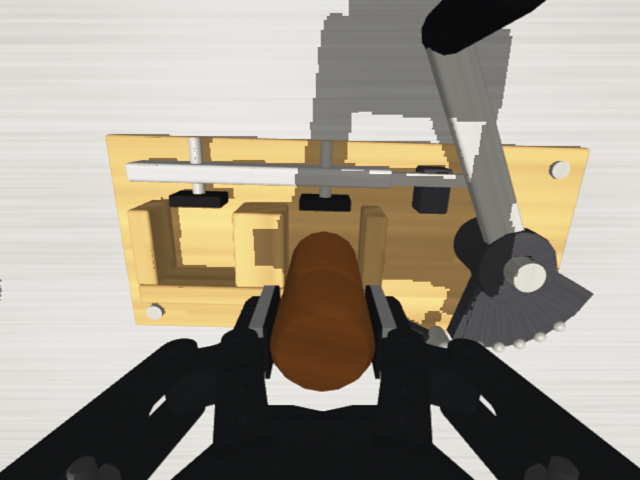

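View pics/side4.png

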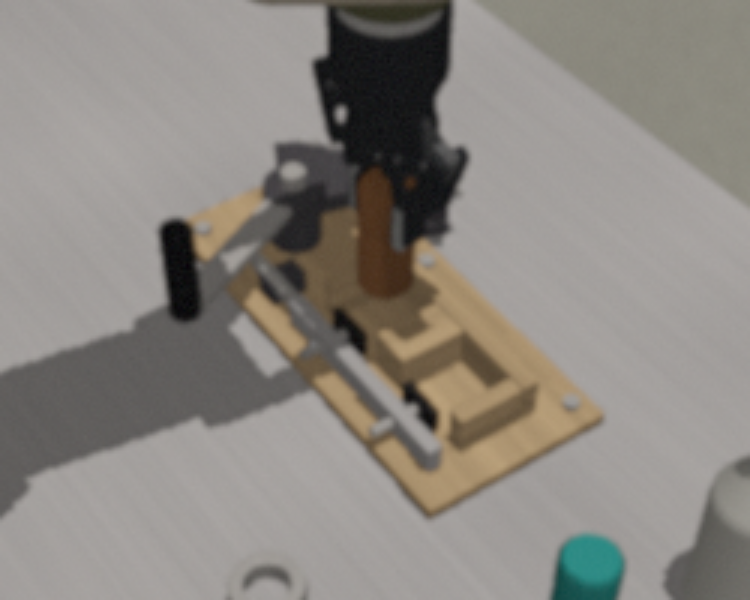

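Run:
```python
from h import *
s=env.observe();p=env.get_image("wrist");T=c2w(p,s)
print(back(p,T,[(287,208),(360,208),(234,207),(158,205)],.046),back(p,T,[(322,233)],.058))
```

```text
[[ 0.5993707   0.0458872   0.046     ]
 [ 0.59941796  0.09156221  0.046     ]
 [ 0.59869609  0.01277247  0.046     ]
 [ 0.59736979 -0.03455915  0.046     ]] [[0.6120069  0.06778096 0.058     ]]
```

>>> servo_tool([
  {"linear":[1.5,2,0],"angular":[0,0,0],"gripper":-1},
  {"linear":[1.5,2,15],"angular":[0,0,0],"gripper":-1},
  {"linear":[1.5,2,30],"angular":[0,0,0],"gripper":-1},
  {"linear":[1.5,2,38],"angular":[0,0,0],"gripper":-1},
  {"linear":[1.5,2,43],"angular":[0,0,0],"gripper":-1},
  {"linear":[1.5,2,45],"angular":[0,0,0],"gripper":-1},
  {"linear":[1.5,2,45],"angular":[0,0,0],"gripper":-1},
  {"linear":[1.5,2,45],"angular":[0,0,0],"gripper":-1},
])

```text
time_s: 8.15
position: [0.627, 0.0704, 0.0759]
tool_rot: [[-1.0, 0.001, 0.001], [0.001, 1.0, -0.0], [-0.001, -0.0, -1.0]]
ft_force: [0.6, -0.5, -1.8]
grip_width: 0.0391
```

>>> servo_tool([
  {"linear":[0,0,0.5],"angular":[0,0,0],"gripper":0.4},
  {"linear":[0,0,0.5],"angular":[0,0,0],"gripper":0.4},
  {"linear":[0,0,0.5],"angular":[0,0,0],"gripper":0.4},
  {"linear":[0,0,0.5],"angular":[0,0,0],"gripper":0.4},
  {"linear":[0,0,-20],"angular":[0,0,0],"gripper":0.4},
  {"linear":[0,0,-50],"angular":[0,0,0],"gripper":0.4},
  {"linear":[0,0,-95],"angular":[0,0,0],"gripper":1},
  {"linear":[0,0,-120],"angular":[0,0,0],"gripper":1},
  {"linear":[0,0,-120],"angular":[0,0,0],"gripper":1},
])

```text
time_s: 9.05
position: [0.628, 0.0703, 0.1997]
tool_rot: [[-1.0, 0.001, 0.008], [0.001, 1.0, -0.001], [-0.008, -0.001, -1.0]]
ft_force: [1.2, 0.4, 0.2]
grip_width: 0.0852
```

Run:
```python
from h import *
s=env.observe();print(s["position"])
for n in("wrist","side"):
    p=env.get_image(n);
    f=p["frame"]
    if n=="side": f=cv2.resize(f[100:300,200:450],None,fx=3,fy=3)
    cv2.imwrite(f"pics/{n}5.png",f)
```

```text
[0.6280021  0.07032637 0.19965227]
```

View pics/wrist5.png

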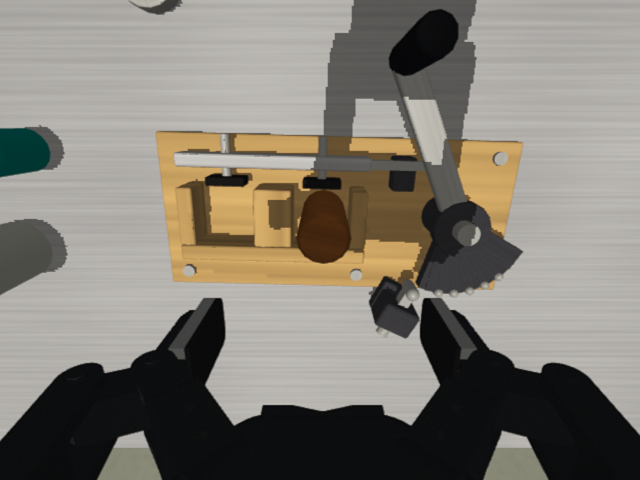

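View pics/side5.png

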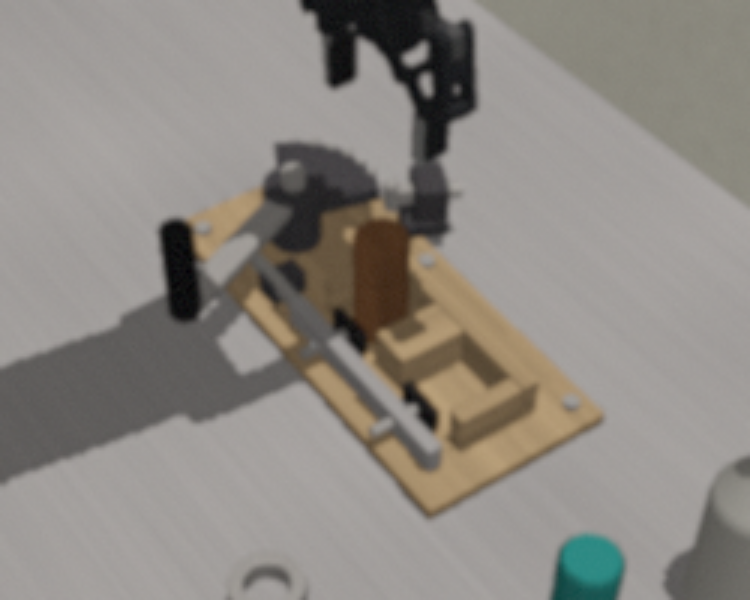

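>>> servo_tool([
  {"linear":[18,-46,0],"angular":[0,0,0],"gripper":1},
  {"linear":[154,-414,0],"angular":[0,0,0],"gripper":1},
  {"linear":[154,-414,0],"angular":[0,0,0],"gripper":1},
  {"linear":[154,-414,0],"angular":[0,0,0],"gripper":1},
  {"linear":[154,-414,0],"angular":[0,0,0],"gripper":1},
  {"linear":[154,-414,0],"angular":[0,0,0],"gripper":1},
  {"linear":[154,-414,0],"angular":[0,0,0],"gripper":1},
  {"linear":[154,-414,0],"angular":[0,0,0],"gripper":1},
  {"linear":[154,-414,0],"angular":[0,0,0],"gripper":1},
  {"linear":[154,-414,0],"angular":[0,0,0],"gripper":1},
  {"linear":[154,-414,0],"angular":[0,0,0],"gripper":1},
  {"linear":[154,-414,40],"angular":[0,0,0],"gripper":1},
  {"linear":[154,-414,80],"angular":[0,0,0],"gripper":1},
  {"linear":[154,-414,110],"angular":[0,0,0],"gripper":1},
  {"linear":[154,-414,128],"angular":[0,0,0],"gripper":1},
  {"linear":[154,-414,133],"angular":[0,0,0],"gripper":1},
  {"linear":[154,-414,133],"angular":[0,0,0],"gripper":1},
])

```text
time_s: 10.85
position: [0.4726, -0.3423, 0.0618]
tool_rot: [[-1.0, -0.001, -0.001], [-0.001, 1.0, 0.001], [0.001, 0.001, -1.0]]
ft_force: [0.2, -0.9, 1.0]
grip_width: 0.085
```

Run:
```python
from h import *
s=env.observe();print(s["position"])
p=env.get_image("wrist");cv2.imwrite("pics/wrist6.png",p["frame"])
```

```text
[ 0.47263015 -0.34234137  0.06181069]
```

View pics/wrist6.png

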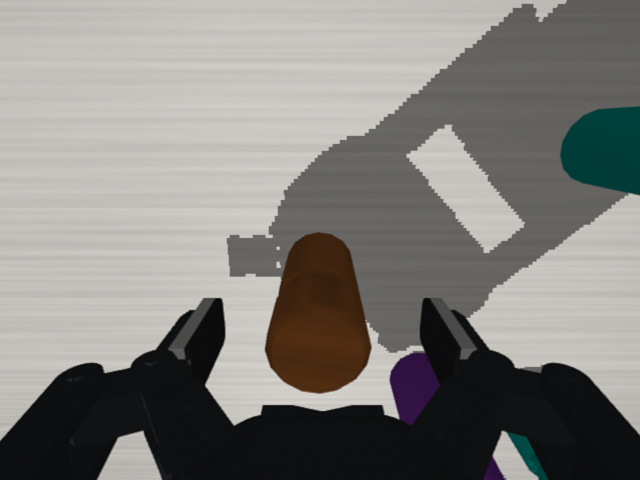

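>>> servo_tool([
  {"linear":[0,-1,0],"angular":[0,0,0],"gripper":-1},
  {"linear":[0,-1,0],"angular":[0,0,0],"gripper":-1},
  {"linear":[0,-1,0],"angular":[0,0,0],"gripper":-1},
  {"linear":[0,-1,0],"angular":[0,0,0],"gripper":-1},
  {"linear":[0,-1,0],"angular":[0,0,0],"gripper":-1},
  {"linear":[0,-1,0],"angular":[0,0,0],"gripper":-1},
  {"linear":[0,-1,0],"angular":[0,0,0],"gripper":-1},
  {"linear":[0,-1,0],"angular":[0,0,0],"gripper":-1},
  {"linear":[0,-1,-10],"angular":[0,0,0],"gripper":-1},
  {"linear":[0,-1,-40],"angular":[0,0,0],"gripper":-1},
  {"linear":[0,-1,-80],"angular":[0,0,0],"gripper":-1},
  {"linear":[0,-1,-115],"angular":[0,0,0],"gripper":-1},
  {"linear":[0,-1,-130],"angular":[0,0,0],"gripper":-1},
  {"linear":[0,-1,-130],"angular":[0,0,0],"gripper":-1},
  {"linear":[0,-1,-130],"angular":[0,0,0],"gripper":-1},
], force=40)

```text
time_s: 12.4
position: [0.4721, -0.3442, 0.1917]
tool_rot: [[-1.0, 0.001, -0.001], [0.001, 1.0, 0.001], [0.001, 0.001, -1.0]]
ft_force: [-0.7, -0.3, -1.4]
grip_width: 0.0391
```

>>> servo_tool([
  {"linear":[-18,40,0],"angular":[0,0,0],"gripper":-1},
  {"linear":[-37,80,0],"angular":[0,0,0],"gripper":-1},
  {"linear":[-56,122,0],"angular":[0,0,0],"gripper":-1},
  {"linear":[-75,164,0],"angular":[0,0,0],"gripper":-1},
  {"linear":[-95,206,0],"angular":[0,0,0],"gripper":-1},
  {"linear":[-114,248,0],"angular":[0,0,0],"gripper":-1},
  {"linear":[-133,290,0],"angular":[0,0,0],"gripper":-1},
  {"linear":[-146,318,0],"angular":[0,0,0],"gripper":-1},
  {"linear":[-152,329,10],"angular":[0,0,0],"gripper":-1},
  {"linear":[-152,329,40],"angular":[0,0,0],"gripper":-1},
  {"linear":[-152,329,60],"angular":[0,0,0],"gripper":-1},
  {"linear":[-152,329,70],"angular":[0,0,0],"gripper":-1},
  {"linear":[-152,329,70],"angular":[0,0,0],"gripper":-1},
])

```text
time_s: 13.7
position: [0.6236, -0.0161, 0.1201]
tool_rot: [[-1.0, 0.001, -0.004], [0.001, 1.0, 0.001], [0.004, 0.001, -1.0]]
ft_force: [-0.6, -0.1, -0.1]
grip_width: 0.0391
```

Run:
```python
from h import *
s=env.observe();print(s["position"])
p=env.get_image("wrist");cv2.imwrite("pics/wrist7.png",p["frame"])
```

```text
[ 0.62363649 -0.01609939  0.12007793]
```

View pics/wrist7.png

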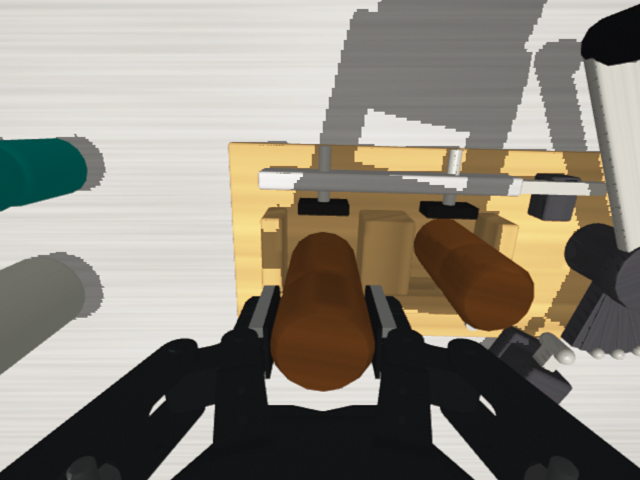

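>>> servo_tool([
  {"linear":[-0.5,0.8,0],"angular":[0,0,0],"gripper":-1},
  {"linear":[-0.5,0.8,15],"angular":[0,0,0],"gripper":-1},
  {"linear":[-0.5,0.8,30],"angular":[0,0,0],"gripper":-1},
  {"linear":[-0.5,0.8,38],"angular":[0,0,0],"gripper":-1},
  {"linear":[-0.5,0.8,43],"angular":[0,0,0],"gripper":-1},
  {"linear":[-0.5,0.8,45.5],"angular":[0,0,0],"gripper":-1},
  {"linear":[-0.5,0.8,45.5],"angular":[0,0,0],"gripper":-1},
  {"linear":[-0.5,0.8,45.5],"angular":[0,0,0],"gripper":-1},
])

```text
time_s: 14.55
position: [0.6254, -0.0149, 0.0774]
tool_rot: [[-1.0, 0.001, 0.001], [0.001, 1.0, -0.0], [-0.001, -0.0, -1.0]]
ft_force: [0.5, 1.1, -0.3]
grip_width: 0.0391
```

>>> servo_tool([
  {"linear":[0,0,1],"angular":[0,0,0],"gripper":-1},
  {"linear":[0,0,2],"angular":[0,0,0],"gripper":-1},
  {"linear":[0,0,2],"angular":[0,0,0],"gripper":-1},
])

```text
time_s: 14.85
position: [0.6252, -0.0148, 0.0751]
tool_rot: [[-1.0, 0.001, 0.0], [0.001, 1.0, -0.0], [-0.0, -0.0, -1.0]]
ft_force: [0.1, 0.6, 0.4]
grip_width: 0.0393
```

Release and rise, then look for the handle, pivot and pawl block.

>>> servo_tool([
  {"linear":[0,0,0.5],"angular":[0,0,0],"gripper":0.4},
  {"linear":[0,0,0.5],"angular":[0,0,0],"gripper":0.4},
  {"linear":[0,0,0.5],"angular":[0,0,0],"gripper":0.4},
  {"linear":[0,0,0.5],"angular":[0,0,0],"gripper":0.4},
  {"linear":[0,0,-20],"angular":[0,0,0],"gripper":0.4},
  {"linear":[0,0,-50],"angular":[0,0,0],"gripper":0.4},
  {"linear":[0,0,-95],"angular":[0,0,0],"gripper":1},
  {"linear":[0,40,-135],"angular":[0,0,0],"gripper":1},
  {"linear":[0,80,-165],"angular":[0,0,0],"gripper":1},
  {"linear":[0,120,-175],"angular":[0,0,0],"gripper":1},
  {"linear":[0,150,-175],"angular":[0,0,0],"gripper":1},
  {"linear":[0,150,-175],"angular":[0,0,0],"gripper":1},
  {"linear":[0,150,-175],"angular":[0,0,0],"gripper":1},
])

```text
time_s: 16.15
position: [0.625, 0.1355, 0.2496]
tool_rot: [[-1.0, -0.0, -0.001], [-0.0, 1.0, -0.0], [0.001, -0.0, -1.0]]
ft_force: [0.2, -0.7, -0.4]
grip_width: 0.0856
```

Run:
```python
from h import *
import pickle
s=env.observe();p=env.get_image("wrist");t=env.get_image("top");d=env.get_image("side")
print(s["position"],s["tool_rot"].round(4))
pickle.dump((s,p,t,d),open("v8.pkl","wb"))
cv2.imwrite("pics/wrist8.png",p["frame"])
cv2.imwrite("pics/side8.png",cv2.resize(d["frame"][100:300,200:450],None,fx=3,fy=3))
cv2.imwrite("pics/top8.png",cv2.resize(t["frame"][150:300,165:355],None,fx=4,fy=4))
for q in("pawl_block","grip"):
  for n,i in(("w",p),("t",t),("s",d)):
    for r in env.trace(i,q)[:2]: print(q,n,r["confidence"],r["extent"],np.argwhere(r["pixels"])[:,::-1].mean(0))
```

```text
[0.62502649 0.13549167 0.24955919] [[-1.e+00 -4.e-04 -5.e-04]
 [-4.e-04  1.e+00 -3.e-04]
 [ 5.e-04 -3.e-04 -1.e+00]]
pawl_block w 0.81 [305.2, 262.8, 346.6, 316.7] [327.69192853 288.92298213]
pawl_block t 0.62 [228.2, 167.2, 231.6, 180.5] [230.94059406 173.46534653]
pawl_block s 0.7 [325.9, 152.6, 354.5, 180.6] [340.76077586 165.48275862]
pawl_block s 0.65 [457.0, 320.8, 503.2, 370.2] [479.08869565 344.75942029]
grip w 0.83 [299.7, 42.1, 430.9, 275.5] [358.84075993 179.936327  ]
grip t 0.98 [181.2, 198.7, 233.2, 278.9] [210.0170778 241.5597723]
grip s 0.62 [254.4, 143.9, 327.3, 207.6] [287.12939002 173.03573629]
```

View pics/wrist8.png

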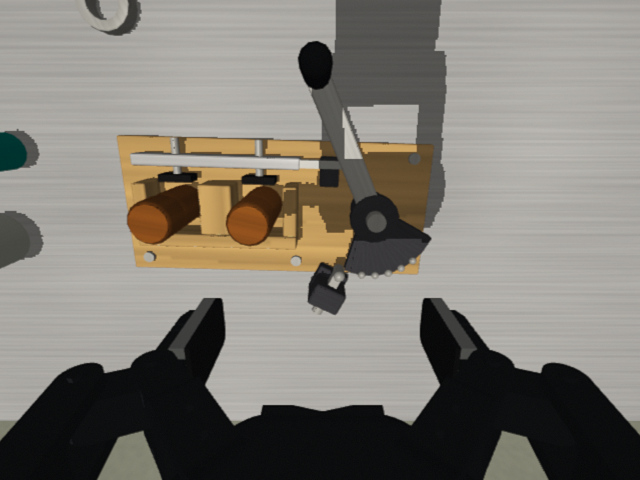

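View pics/side8.png

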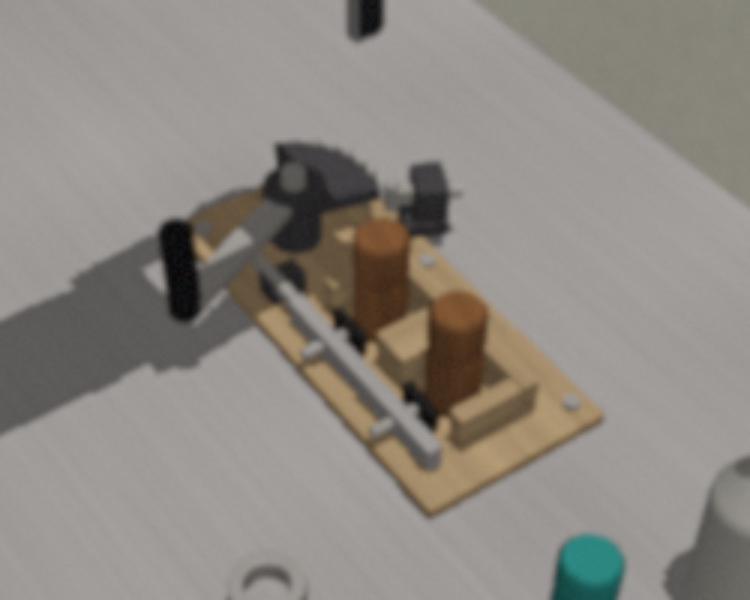

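View pics/top8.png

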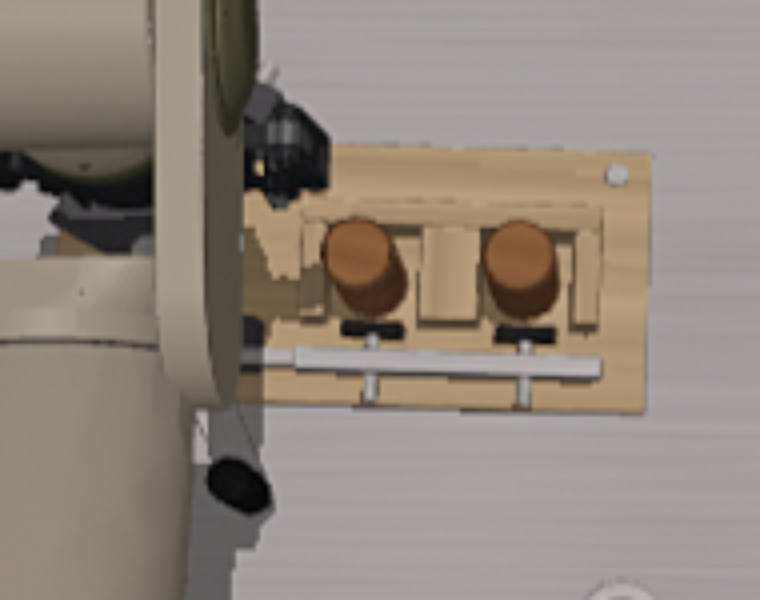

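```bash
cat > lev.py <<'E'
from jig import *
s8,p8,t8,d8=pickle.load(open("v8.pkl","rb"));T8=c2w(p8,s8)
def blk(q,seed,th,win=60):
    m=(q["frame"].max(2)<th).astype(np.uint8)
    y0,x0=seed[1],seed[0];w=np.zeros_like(m);w[max(0,y0-win):y0+win,max(0,x0-win):x0+win]=1
    k,l,st,c=cv2.connectedComponentsWithStats(m*w,connectivity=4);return l==l[y0,x0],st[l[y0,x0]]
V=[("w",p8,T8,(315,65)),("t",tp,Tt,(225,270)),("s",sd,Ts,(260,190)),("w1",p,Tw,(383,193))]
vs=[]
for n,q,T,sd_ in V:
    for th in(45,):
        m,st=blk(q,sd_,th,30);print(n,q["frame"][sd_[1],sd_[0]],st)
        x,e=fitcyl([(q,T,m)],.5,.13,.012,.052,.130);print("  grip",x.round(4),"area",m.sum(),cv2.contourArea(sil(q,T,*x,.012,.052,.13)))
E
python3 lev.py
```

```text
w [13 12 11] [ 299   41   34   49 1251]
  grip [0.5046 0.1303] area 1251 1427.758817547001
t [19 18 16] [217 264  16  15 161]
  grip [0.5035 0.1302] area 161 185.7501671721693
s [11 10 15] [254 174  13  33 303]
  grip [0.5019 0.1265] area 303 421.3944354628911
w1 [13 13 12] [ 362  173   42   44 1240]
  grip [0.5038 0.1298] area 1240 1348.9183462408837
```

>>> servo_tool([
  {"linear":[40,-2,0],"angular":[0,0,-7],"gripper":1},
  {"linear":[80,-4,0],"angular":[0,0,-14],"gripper":1},
  {"linear":[110,-5,0],"angular":[0,0,-21],"gripper":1},
  {"linear":[121,-5,0],"angular":[0,0,-23.8],"gripper":1},
  {"linear":[121,-5,20],"angular":[0,0,-23.8],"gripper":1},
  {"linear":[121,-5,50],"angular":[0,0,-23.8],"gripper":1},
  {"linear":[121,-5,70],"angular":[0,0,-23.8],"gripper":1},
  {"linear":[121,-5,80],"angular":[0,0,-23.8],"gripper":1},
  {"linear":[121,-5,80],"angular":[0,0,-23.8],"gripper":1},
])

```text
time_s: 17.5
position: [0.5039, 0.1302, 0.1691]
tool_rot: [[-0.915, -0.403, -0.002], [-0.403, 0.915, -0.0], [0.002, 0.001, -1.0]]
ft_force: [0.5, 0.3, 0.7]
grip_width: 0.0854
```

Run:
```python
from h import *
s=env.observe();print(s["position"])
p=env.get_image("wrist");cv2.imwrite("pics/wrist9.png",p["frame"])
```

```text
[0.50392623 0.13015168 0.16905135]
```

View pics/wrist9.png

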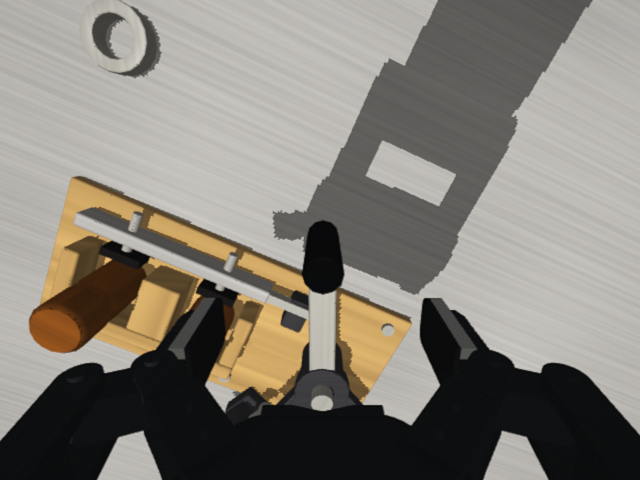

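>>> servo_tool([
  {"linear":[0,0,30],"angular":[0,0,0],"gripper":1},
  {"linear":[0,0,60],"angular":[0,0,0],"gripper":1},
  {"linear":[0,0,77],"angular":[0,0,0],"gripper":1},
  {"linear":[0,0,77],"angular":[0,0,0],"gripper":1},
  {"linear":[0,0,77],"angular":[0,0,0],"gripper":1},
])

```text
time_s: 18.05
position: [0.5051, 0.1303, 0.0941]
tool_rot: [[-0.915, -0.403, 0.002], [-0.403, 0.915, 0.0], [-0.002, -0.001, -1.0]]
ft_force: [0.3, 0.1, 1.0]
grip_width: 0.0856
```

Run:
```python
from h import *
p=env.get_image("wrist");cv2.imwrite("pics/wrist10.png",p["frame"])
```

```text
(no output)
```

View pics/wrist10.png

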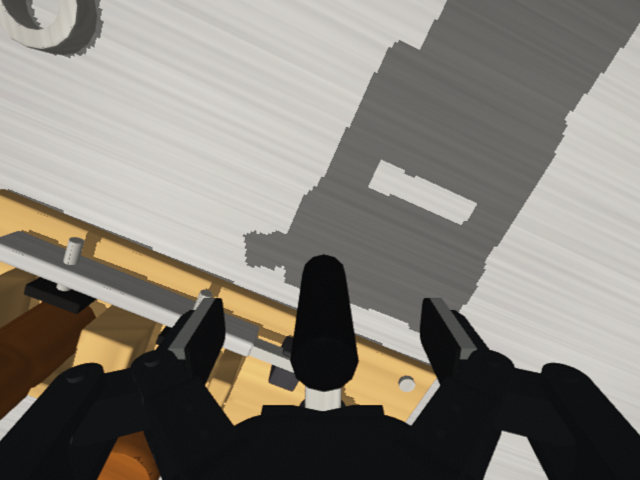

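The handle (column 322) sits centred between the jaws. Closing on it.

>>> servo_tool([
  {"linear":[0,0,0],"angular":[0,0,0],"gripper":-1},
  {"linear":[0,0,0],"angular":[0,0,0],"gripper":-1},
  {"linear":[0,0,0],"angular":[0,0,0],"gripper":-1},
  {"linear":[0,0,0],"angular":[0,0,0],"gripper":-1},
  {"linear":[0,0,0],"angular":[0,0,0],"gripper":-1},
  {"linear":[0,0,0],"angular":[0,0,0],"gripper":-1},
  {"linear":[0,0,0],"angular":[0,0,0],"gripper":-1},
  {"linear":[0,0,0],"angular":[0,0,0],"gripper":-1},
  {"linear":[0,0,0],"angular":[0,0,0],"gripper":-1},
  {"linear":[0,0,0],"angular":[0,0,0],"gripper":-1},
], force=60)

```text
time_s: 19.1
position: [0.5042, 0.1305, 0.0932]
tool_rot: [[-0.915, -0.403, 0.0], [-0.403, 0.915, 0.0], [-0.0, 0.0, -1.0]]
ft_force: [-1.8, 1.9, 5.2]
grip_width: 0.0224
```

Run:
```python
from h import *
import time
s=env.observe();print(s["position"],s["ft_force"],s["wrist_torque"])
# tool-frame moves along the arc: per-angle shift for arc radius .14 (tool x points away from pivot)
R=np.array([.505,.1303])-np.array([.6317,.1863]);print(np.hypot(*R),np.degrees(np.arctan2(*R[::-1])))
for t in np.arange(0.055,1,.055): print(round(t,3),(140*(np.cos(t)-1)).round(1),(140*np.sin(t)).round(1),np.degrees(t).round(2))
```

```text
[0.50416519 0.13050969 0.09319344] [-1.84909374  1.9354079   5.1530559 ] [0.32156059 0.3076034  0.01765398]
0.1385239690450718 -156.15510096707095
0.055 -0.2 7.7 3.15
0.11 -0.8 15.4 6.3
0.165 -1.9 23.0 9.45
0.22 -3.4 30.6 12.61
0.275 -5.3 38.0 15.76
0.33 -7.6 45.4 18.91
0.385 -10.2 52.6 22.06
0.44 -13.3 59.6 25.21
0.495 -16.8 66.5 28.36
0.55 -20.6 73.2 31.51
0.605 -24.8 79.6 34.66
0.66 -29.4 85.8 37.82
0.715 -34.3 91.8 40.97
0.77 -39.5 97.5 44.12
0.825 -45.0 102.8 47.27
0.88 -50.8 107.9 50.42
0.935 -56.9 112.6 53.57
0.99 -63.2 117.0 56.72
```

>>> servo_tool([
  {"linear":[0,3.9,0],"angular":[0,0,1.58],"gripper":-1},
  {"linear":[-0.2,7.7,0],"angular":[0,0,3.15],"gripper":-1},
  {"linear":[-0.2,7.7,0],"angular":[0,0,3.15],"gripper":-1},
  {"linear":[-0.2,7.7,0],"angular":[0,0,3.15],"gripper":-1},
])

```text
time_s: 19.5
position: [0.5017, 0.1366, 0.0932]
tool_rot: [[-0.936, -0.353, 0.001], [-0.353, 0.936, -0.002], [-0.0, -0.002, -1.0]]
ft_force: [-1.3, -5.8, 4.8]
grip_width: 0.0225
```

>>> servo_tool([
  {"linear":[0,3.9,0],"angular":[0,0,1.58],"gripper":-1},
  {"linear":[-0.2,7.7,0],"angular":[0,0,3.15],"gripper":-1},
  {"linear":[-0.2,7.7,0],"angular":[0,0,3.15],"gripper":-1},
  {"linear":[-0.2,7.7,0],"angular":[0,0,3.15],"gripper":-1},
])

```text
time_s: 19.9
position: [0.4992, 0.1439, 0.0932]
tool_rot: [[-0.954, -0.301, 0.001], [-0.301, 0.954, -0.002], [-0.0, -0.002, -1.0]]
ft_force: [-0.6, -5.3, 5.2]
grip_width: 0.0223
```

>>> servo_tool([
  {"linear":[0,3.9,0],"angular":[0,0,1.58],"gripper":-1},
  {"linear":[-0.2,7.7,0],"angular":[0,0,3.15],"gripper":-1},
  {"linear":[-0.2,7.7,0],"angular":[0,0,3.15],"gripper":-1},
  {"linear":[-0.2,7.7,0],"angular":[0,0,3.15],"gripper":-1},
])

```text
time_s: 20.3
position: [0.497, 0.1513, 0.0932]
tool_rot: [[-0.969, -0.248, 0.001], [-0.248, 0.969, -0.002], [-0.0, -0.002, -1.0]]
ft_force: [-0.5, -6.3, 5.3]
grip_width: 0.0225
```

>>> servo_tool([
  {"linear":[0,3.9,0],"angular":[0,0,1.58],"gripper":-1},
  {"linear":[-0.2,7.7,0],"angular":[0,0,3.15],"gripper":-1},
  {"linear":[-0.2,7.7,0],"angular":[0,0,3.15],"gripper":-1},
  {"linear":[-0.2,7.7,0],"angular":[0,0,3.15],"gripper":-1},
])

```text
time_s: 20.7
position: [0.4953, 0.1588, 0.0932]
tool_rot: [[-0.981, -0.195, 0.001], [-0.195, 0.981, -0.002], [-0.001, -0.002, -1.0]]
ft_force: [0.2, -6.2, 5.5]
grip_width: 0.0225
```

>>> servo_tool([
  {"linear":[0,3.9,0],"angular":[0,0,1.58],"gripper":-1},
  {"linear":[-0.2,7.7,0],"angular":[0,0,3.15],"gripper":-1},
  {"linear":[-0.2,7.7,0],"angular":[0,0,3.15],"gripper":-1},
  {"linear":[-0.2,7.7,0],"angular":[0,0,3.15],"gripper":-1},
])

```text
time_s: 21.1
position: [0.4941, 0.1657, 0.0932]
tool_rot: [[-0.99, -0.141, 0.001], [-0.141, 0.99, -0.003], [-0.0, -0.003, -1.0]]
ft_force: [-0.1, -10.3, 6.0]
grip_width: 0.0224
```

>>> servo_tool([
  {"linear":[0,3.9,0],"angular":[0,0,1.58],"gripper":-1},
  {"linear":[-0.2,7.7,0],"angular":[0,0,3.15],"gripper":-1},
  {"linear":[-0.2,7.7,0],"angular":[0,0,3.15],"gripper":-1},
  {"linear":[-0.2,7.7,0],"angular":[0,0,3.15],"gripper":-1},
])

```text
time_s: 21.5
position: [0.4931, 0.1738, 0.0932]
tool_rot: [[-0.996, -0.086, 0.001], [-0.086, 0.996, -0.002], [-0.0, -0.002, -1.0]]
ft_force: [-0.1, -6.9, 5.7]
grip_width: 0.0225
```

>>> servo_tool([
  {"linear":[0,3.9,0],"angular":[0,0,1.58],"gripper":-1},
  {"linear":[-0.2,7.7,0],"angular":[0,0,3.15],"gripper":-1},
  {"linear":[-0.2,7.7,0],"angular":[0,0,3.15],"gripper":-1},
  {"linear":[-0.2,7.7,0],"angular":[0,0,3.15],"gripper":-1},
])

```text
time_s: 21.9
position: [0.4926, 0.182, 0.0932]
tool_rot: [[-1.0, -0.031, 0.001], [-0.031, 1.0, -0.001], [-0.001, -0.001, -1.0]]
ft_force: [-0.4, -3.2, 5.4]
grip_width: 0.0224
```

>>> servo_tool([
  {"linear":[0,3.9,0],"angular":[0,0,1.58],"gripper":-1},
  {"linear":[-0.2,7.7,0],"angular":[0,0,3.15],"gripper":-1},
  {"linear":[-0.2,7.7,0],"angular":[0,0,3.15],"gripper":-1},
  {"linear":[-0.2,7.7,0],"angular":[0,0,3.15],"gripper":-1},
])

```text
time_s: 22.3
position: [0.4926, 0.1894, 0.0932]
tool_rot: [[-1.0, 0.024, 0.001], [0.024, 1.0, -0.002], [-0.001, -0.002, -1.0]]
ft_force: [-0.6, -7.1, 6.4]
grip_width: 0.0228
```

>>> servo_tool([
  {"linear":[0,3.9,0],"angular":[0,0,1.58],"gripper":-1},
  {"linear":[-0.2,7.7,0],"angular":[0,0,3.15],"gripper":-1},
  {"linear":[-0.2,7.7,0],"angular":[0,0,3.15],"gripper":-1},
  {"linear":[-0.2,7.7,0],"angular":[0,0,3.15],"gripper":-1},
])

```text
time_s: 22.7
position: [0.4929, 0.1964, 0.0932]
tool_rot: [[-0.997, 0.079, 0.0], [0.079, 0.997, -0.003], [-0.0, -0.003, -1.0]]
ft_force: [-1.6, -11.2, 6.3]
grip_width: 0.023
```

>>> servo_tool([
  {"linear":[0,3.9,0],"angular":[0,0,1.58],"gripper":-1},
  {"linear":[-0.2,7.7,0],"angular":[0,0,3.15],"gripper":-1},
  {"linear":[-0.2,7.7,0],"angular":[0,0,3.15],"gripper":-1},
  {"linear":[-0.2,7.7,0],"angular":[0,0,3.15],"gripper":-1},
])

```text
time_s: 23.1
position: [0.4938, 0.2045, 0.0932]
tool_rot: [[-0.991, 0.134, 0.0], [0.134, 0.991, -0.002], [-0.001, -0.002, -1.0]]
ft_force: [-1.4, -6.4, 6.6]
grip_width: 0.0226
```

>>> servo_tool([
  {"linear":[0,3.9,0],"angular":[0,0,1.58],"gripper":-1},
  {"linear":[-0.2,7.7,0],"angular":[0,0,3.15],"gripper":-1},
  {"linear":[-0.2,7.7,0],"angular":[0,0,3.15],"gripper":-1},
  {"linear":[-0.2,7.7,0],"angular":[0,0,3.15],"gripper":-1},
])

```text
time_s: 23.5
position: [0.4951, 0.2126, 0.0932]
tool_rot: [[-0.982, 0.188, 0.001], [0.188, 0.982, -0.001], [-0.001, -0.001, -1.0]]
ft_force: [-1.0, -3.7, 5.6]
grip_width: 0.0229
```

>>> servo_tool([
  {"linear":[0,3.9,0],"angular":[0,0,1.58],"gripper":-1},
  {"linear":[-0.2,7.7,0],"angular":[0,0,3.15],"gripper":-1},
  {"linear":[-0.2,7.7,0],"angular":[0,0,3.15],"gripper":-1},
  {"linear":[-0.2,7.7,0],"angular":[0,0,3.15],"gripper":-1},
])

```text
time_s: 23.9
position: [0.4967, 0.2197, 0.0932]
tool_rot: [[-0.97, 0.241, 0.001], [0.241, 0.97, -0.002], [-0.001, -0.002, -1.0]]
ft_force: [-1.9, -7.6, 6.8]
grip_width: 0.0226
```

Second click passed, with the same pattern (high, mid, low, valley). Third click next, 0.66 → 0.88 rad.

>>> servo_tool([
  {"linear":[0,3.9,0],"angular":[0,0,1.58],"gripper":-1},
  {"linear":[-0.2,7.7,0],"angular":[0,0,3.15],"gripper":-1},
  {"linear":[-0.2,7.7,0],"angular":[0,0,3.15],"gripper":-1},
  {"linear":[-0.2,7.7,0],"angular":[0,0,3.15],"gripper":-1},
])

```text
time_s: 24.3
position: [0.4985, 0.2265, 0.0932]
tool_rot: [[-0.956, 0.294, -0.0], [0.294, 0.956, -0.003], [-0.001, -0.003, -1.0]]
ft_force: [-2.9, -11.0, 7.3]
grip_width: 0.0227
```

>>> servo_tool([
  {"linear":[0,3.9,0],"angular":[0,0,1.58],"gripper":-1},
  {"linear":[-0.2,7.7,0],"angular":[0,0,3.15],"gripper":-1},
  {"linear":[-0.2,7.7,0],"angular":[0,0,3.15],"gripper":-1},
  {"linear":[-0.2,7.7,0],"angular":[0,0,3.15],"gripper":-1},
])

```text
time_s: 24.7
position: [0.5011, 0.2343, 0.0932]
tool_rot: [[-0.938, 0.347, 0.0], [0.347, 0.938, -0.002], [-0.001, -0.002, -1.0]]
ft_force: [-1.6, -7.5, 6.3]
grip_width: 0.0225
```

>>> servo_tool([
  {"linear":[0,3.9,0],"angular":[0,0,1.58],"gripper":-1},
  {"linear":[-0.2,7.7,0],"angular":[0,0,3.15],"gripper":-1},
  {"linear":[-0.2,7.7,0],"angular":[0,0,3.15],"gripper":-1},
  {"linear":[-0.2,7.7,0],"angular":[0,0,3.15],"gripper":-1},
])

```text
time_s: 25.1
position: [0.504, 0.2417, 0.0932]
tool_rot: [[-0.917, 0.398, 0.0], [0.398, 0.917, -0.002], [-0.001, -0.001, -1.0]]
ft_force: [-1.8, -5.4, 5.4]
grip_width: 0.0227
```

>>> servo_tool([
  {"linear":[0,3.2,0],"angular":[0,0,1.3],"gripper":-1},
  {"linear":[-0.1,6.2,0],"angular":[0,0,2.6],"gripper":-1},
  {"linear":[-0.1,6.2,0],"angular":[0,0,2.6],"gripper":-1},
  {"linear":[-0.1,6.2,0],"angular":[0,0,2.6],"gripper":-1},
  {"linear":[-0.1,6.2,0],"angular":[0,0,2.6],"gripper":-1},
])

```text
time_s: 25.6
position: [0.5065, 0.247, 0.0932]
tool_rot: [[-0.899, 0.439, 0.0], [0.439, 0.899, -0.002], [-0.001, -0.002, -1.0]]
ft_force: [-2.1, -7.8, 6.7]
grip_width: 0.0227
```

Run:
```python
from h import *
s=env.observe();h=s["position"][:2];print(h,s["ft_force"],s["grip_width"])
pv=np.array([.6317,.1863]);r=h-pv;print("lever",np.hypot(*r),np.radians(203.8)-np.arctan2(r[1],r[0])%(2*np.pi))
w=env.get_image("wrist");t=env.get_image("top");d=env.get_image("side")
for n,i in(("w",w),("t",t),("s",d)):
    for q in env.trace(i,"pawl_block")[:1]:
        c=np.argwhere(q["pixels"])[:,::-1].mean(0);b=back(i,c2w(i,s),c,.03)[0][:2];print(n,q["confidence"],b,np.degrees(np.arctan2(*(b-pv)[::-1])),np.degrees(np.arctan2(*(pv-h)[::-1])))
cv2.imwrite("pics/w11.png",w["frame"])
cv2.imwrite("pics/s11.png",cv2.resize(d["frame"][100:300,200:450],None,fx=3,fy=3))
cv2.imwrite("pics/t11.png",cv2.resize(t["frame"][150:350,165:475],None,fx=2.5,fy=2.5))
```

```text
[0.50651653 0.24699201] [-2.05252738 -7.75178354  6.65780233] 0.022749945567455656
lever 0.13912016754717518 0.866821991935145
t 0.85 [0.71984295 0.14135106] -27.019533947744446 -25.865241727006893
s 0.75 [0.72506352 0.14664233] -23.01414593735784 -25.865241727006893
```

View pics/s11.png

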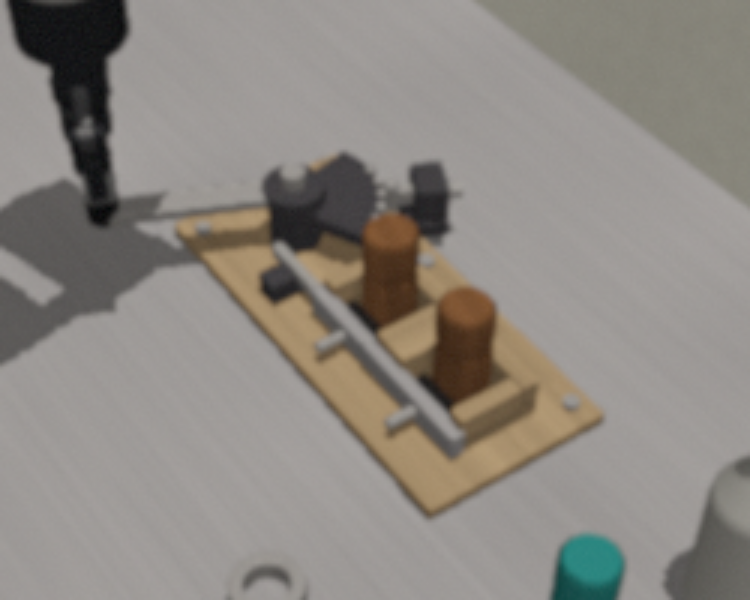

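View pics/t11.png

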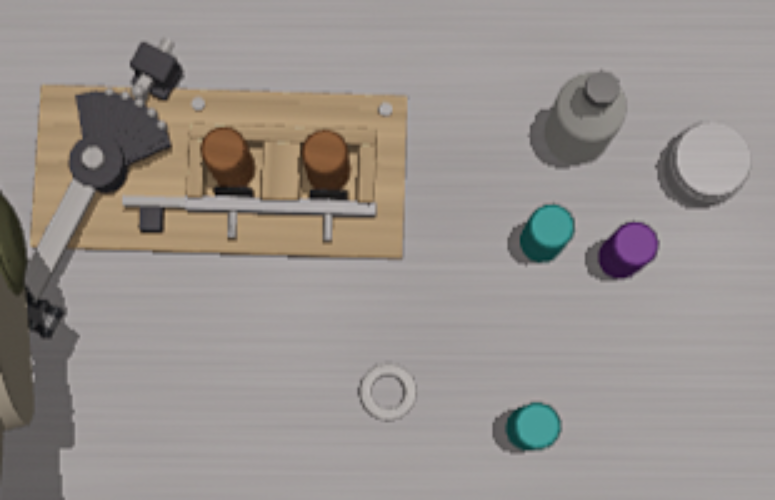

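View pics/w11.png

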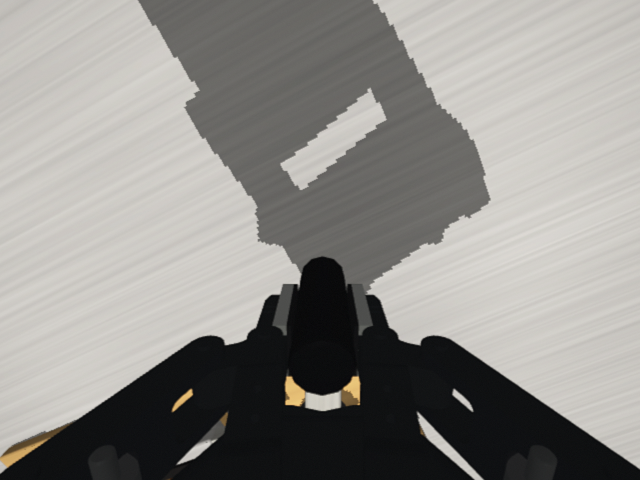

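```bash
python3 -c "
from rig import env
env.close_job()"
```

```text
the job is handed in; nothing more can be done
```

Both brown feet stand upright in the jig, one per cell, and the lever is three clicks from rest with the gripper still holding the handle. I placed both feet before touching the lever, and handed the job in at about 26 s of the 72 s allowed.

**Clicks by feel:** I stepped the lever about 0.055 rad at a time. The push rose and fell three times, with crests near 0.32, 0.54 and 0.76 rad. It then settled back to about 8 N, which is the valley before the fourth crest.

**Last checks:**
- **Lever angle:** it measures about 0.87 rad. The handle points within about 1 to 3° of straight opposite the pawl block; the valley allows about 6° either way. The top and side pictures put the block at −27° and −23°, and the handle's line is at −25.9°.
- **Grip:** the fingers are closed to 22.7 mm on the 24 mm handle, as expected under a 60 N grip.
- **Scene:** the final pictures show both feet upright with the pads against them. I never touched the tin, bottle, collar or the purple and turquoise look-alikes, and the last top picture shows them undisturbed.

**Failed or disagreed:** one move call was refused for a missing field, and nothing moved. The network did not find the pawl block in the last wrist picture, so that check rests on the top and side cameras only.

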